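# Latch the red-lidded coffee bean bin

### The job

Latch the lid of the red-lidded sample bin in the coffee tasting room: lift its steel latch bar by the black grip off the parking ledge, over the upright horns of the two keepers, and let it drop level into the notches so that it lies across the lid, resting on the bottom of both notches and about centred on the bin. Leave the latch bar of the blue-lidded bin where it is.

Things in the scene. Friction and masses are not known exactly. Their poses are not given: they have to be found in the camera images.
- red_bin: Fixed white bin, red lid, 170 (x) x 150 (y) mm, lid top 100 mm high. Origin: centre of underside, on the table; x from parking ledge to notch (away from robot), y left, z up. At y = -81.5 and +81.5 mm a 12 mm thick steel keeper plate; front to back: parking ledge 122 mm high, x -84 to -15 mm, 8 mm nub at its front; front horn, top x -12, 150 mm high; notch; rear horn, top x +62 mm.
- red_notch (a point): Mid-point between the two keepers' notches of the red-lidded bin, level with their flat bottoms, 106 mm above the table, 25 mm behind the bin's centre (+x); axes as the bin's. Each notch is open at the top, 30 mm wide (x) at the bottom, its sides spreading to 65 mm between the horn tops, 44 mm higher: a bar let go there slides to the bottom.
- red_bar_grip (a point): Centre of the black grip (22 x 60 along y x 44 mm high) on the middle of the red-lidded bin's loose steel latch bar: 14 x 14 x 220 mm, along this point's y; z up; 0.2 to 0.4 kg. The point is 36 mm above the bar's underside, 22 mm below the grip's top. At the start the bar lies on the bin's parking ledges, this point 158 mm above the table; 142 mm when latched.
- blue_bar_grip (a point): Centre of the black grip of the like bar parked on the second bin, the same in shape but with a blue lid; not to be moved. Bar, grip and axes as for the red-lidded bin's bar.
Mind the look-alikes: they are no part of the job. Leave any orange or purple look-alike of the part that bears red_bar_grip alone.

How it is judged:
By the outcome, as a careful person would: the job done as asked, in the order asked, and still so for the second after the job is handed in, with the robot touching nothing.
It also fails if it takes over 35 s, if anything falls off the work surface, if the arm or the gripper's body presses on something with over 40 N, if the wrist force passes 120 N, or if a joint passes its speed limit or range.

### The arm

A 7-joint arm with a two-finger parallel gripper is mounted at the origin on the work surface. World frame = base frame: x ahead of the robot, y to its left, z up, the work surface at z = 0. Lengths are in m, angles in rad, forces in N, time in s.
With the tool pointing down it reaches from about 0.4 to 0.9 m from the base axis. Payload 5.5 kg.
Tool frame: the origin (TCP) lies midway between the tips of the shut fingers; the grasp point (between the pads) lies 19 mm behind it; y points along the fingers, x is the direction in which the jaws open and shut, and the axes are right-handed (so a half turn about y gives the same grasp; the last joint's range is limited). The gripper opens to 92 mm and grips with 3 to 60 N. Pads are 19 mm wide; open, the fingers measure 130 mm over their backs; the gripper's body (75 mm by 190 mm) begins 47 mm behind the grasp point.
Start: joints at [1.608, 0.501, -0.427, 1.55, 0.221, 1.138, -0.21], TCP at [0.146, -0.633, 0.227] pointing down, gripper open.
Joint ranges: [-2.88, 2.88], [-0.31, 2.03], [-1.54, 1.56], [0.2, 2.42], [-1.41, 4.55], [0.19, 2.02], [-2.57, 2.57]. Speed limits (rad/s): [2.57, 2.57, 3.14, 3.14, 3.14, 3.14, 3.14].

### API

Orientations are given as [roll, pitch, yaw] about the fixed x, y, z axes, in that order (R = Rz(yaw) Ry(pitch) Rx(roll)).
In Python, from rig import telemetry, vision, order gives the robot as it stands.
- The arm moves only by the shell command python3 -m creep 'ROWS'. ROWS is JSON, a list of rows, each an object with "fingers": the opening, from -1 (shut) to 1 (fully open), so that 0 is half open; "xyz": the shift along the world's x, y, z in cm, a list of three; "turn": the turn about the world's z in degrees. A call has 1 to 20 rows; each row is the pose to reach, as a shift and turn from the pose measured when the call began; what a row does not reach only later rows make up. A row lasts 1/8 s, in which the tool goes at most 62.5 mm and 10.7 degrees, less where a joint would pass 70% of its speed; a pose out of reach is approached as far as the arm can. A call with a gripper value outside its range is refused whole. The fingers move at their own pace and stop on an object; the grip force is fixed at half the most. Time passes only in rows, so rows that repeat a pose let the fingers close. It gives the time, the measured TCP pose, the force and the opening at its end, in the units of the state.
- telemetry.get_state(): the state, without advancing time (a new reading comes with each control period).
- vision.read_camera(name): name is "scene" or "top" or "wrist"; returns a dict with "color" (400x640x3 uint8, blue, green, red), "depth" (400x640 float32, m along the optical axis (not along the pixel's ray), 0 where there is no reading), "mtx" (3x3 intrinsics, pixels), "k1" (the pictures are not rectified: a ray, as slopes to the right and down, at radius r is drawn at 1 + k1 r^2 times it, then the intrinsics apply), "R" (3x3) and "t" (3): a world point X has camera coordinates R X + t; the wrist camera has in their place "mount" (4x4, takes a point from camera to tool coordinates, whose origin is the TCP and whose axes are the tool frame's). Camera axes: x right, y down, z forward; pixel columns grow to the right and rows downward; lengths in m; the calibration is good to about 2 mm. A picture is of the moment at which its call begins: read the wrist's pose just before it.
- order.job_done(): hands the job in, once; it reports no verdict.
The state is a dict: "t": time; "joints": joint angles; "dq": joint speeds; "effort": joint torques, N m; "eef_pos": TCP position; "eef_rot": TCP orientation; "force": force on the tool from outside, world axes, zero at the start; "ft_torque": the same for the moment, N m; "opening": opening from 0.0 (shut) to 1.0 (fully open).
Only numpy, scipy, OpenCV 4.12 (cv2) and the standard library are available. Lean on these libraries where they do the work, as an engineer would, in place of code of your own. Each camera call takes 0.05 s, during which the arm holds its last target.

## Working session

There is one attempt and no reset: what is moved stays moved. The work goes in short steps, Python scripts to look and compute and a shell command to move; the robot and the scene stay as the last step left them, time stands still between calls to the robot, and variables do not carry over. Pictures are saved under pics/ and viewed, and the job is handed in when it is done.

```bash
mkdir -p pics; ls; cat > h.py <<'E'
import numpy as np, cv2
from rig import telemetry, vision, order
def cam(n):
    s=telemetry.get_state(); c=vision.read_camera(n)
    if n=="wrist":
        from scipy.spatial.transform import Rotation as Ro
        T=np.eye(4);T[:3,:3]=Ro.from_euler('xyz',s['eef_rot']).as_matrix();T[:3,3]=s['eef_pos']
        M=T@c['mount']; c['R']=M[:3,:3].T; c['t']=-c['R']@M[:3,3]
    return c
def slopes(c,uv):
    d=np.array([c['k1'],0,0,0,0],float)
    return cv2.undistortPoints(np.array(uv,float).reshape(-1,1,2),c['mtx'],d).reshape(-1,2)
def onplane(c,uv,z):
    p=slopes(c,uv); r=np.c_[p,np.ones(len(p))]@c['R']; o=-c['R'].T@c['t']
    return o+r*((z-o[2])/r[:,2])[:,None]
def bydepth(c,uv):
    p=slopes(c,uv); uv=np.array(uv,int).reshape(-1,2); d=c['depth'][uv[:,1],uv[:,0]]
    return (np.c_[p,np.ones(len(p))]*d[:,None]-c['t'])@c['R']
E
python3 - <<'E'
from h import *
print({k:np.round(v,3) for k,v in telemetry.get_state().items()})
for n in("scene","top","wrist"):
    c=cam(n); cv2.imwrite(f"pics/{n}0.png",c['color']); print(n,-c['R'].T@c['t'],c['R'].round(2).tolist(),c['k1'])
E
```

```text
pics
{'t': np.float64(0.0), 'joints': array([ 1.608,  0.502, -0.427,  1.551,  0.221,  1.138, -0.21 ]), 'dq': array([ 0.   ,  0.002,  0.001, -0.001,  0.   ,  0.001,  0.   ]), 'effort': array([ 0.0000e+00, -5.6660e+01, -5.8160e+00, -2.7911e+01, -6.9000e-02,
        3.1000e-02,  0.0000e+00]), 'eef_pos': array([ 0.145, -0.633,  0.226]), 'eef_rot': array([-1.571,  0.002, -1.345]), 'force': array([ 0.055,  0.127, -0.518]), 'ft_torque': array([-0.026,  0.015, -0.029]), 'opening': np.float64(0.997)}
scene [ 1.48639618 -0.07744536  0.89682885] [[0.19, 0.98, 0.0], [0.59, -0.11, -0.8], [-0.78, 0.15, -0.6]] -0.08260191588934665
top [0.39809687 0.08589906 0.96465184] [[0.01, -1.0, 0.01], [-1.0, -0.01, -0.06], [0.06, -0.01, -1.0]] -0.0033699852814002376
wrist [ 0.22789568 -0.6145592   0.38412006] [[0.22, -0.97, -0.0], [-0.93, -0.21, 0.31], [-0.3, -0.07, -0.95]] -0.021925978257597893
```

View pics/scene0.png

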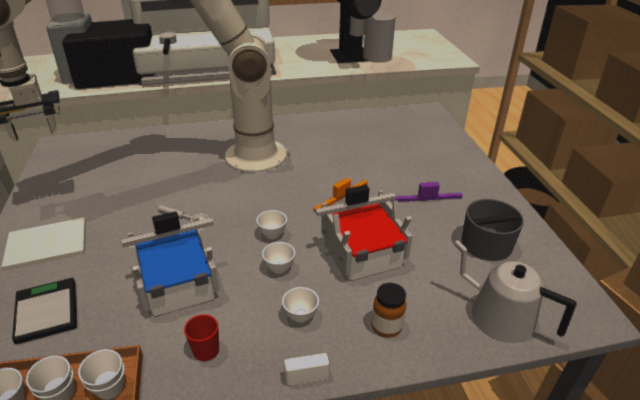

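View pics/top0.png

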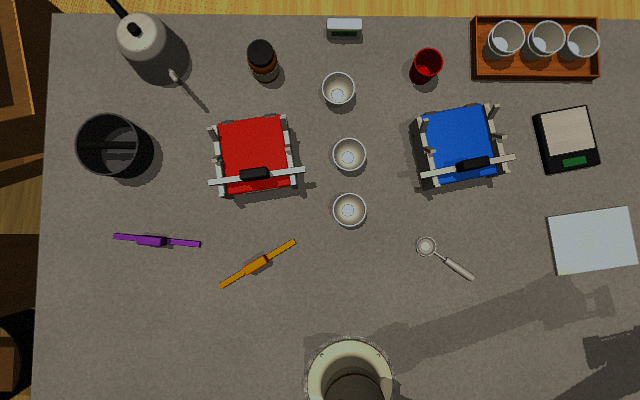

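View pics/wrist0.png

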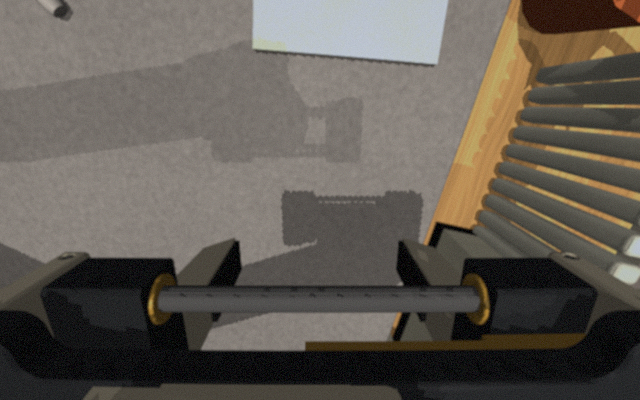

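The top view shows four bars: a steel bar on the red-lidded bin with its grip at (255,173), a steel bar on the blue bin at (473,163), an orange one at (258,264) and a purple one at (152,240), both lying on the table. The bar at (255,173) fits, since it lies on the red bin's ledges. I'll confirm that in a crop and measure it.

```bash
python3 - <<'E'
from h import *
c=cam("top"); im=c['color']
x0,y0,x1,y1=190,95,330,215
cv2.imwrite("pics/crop1.png",cv2.resize(im[y0:y1,x0:x1],None,fx=5,fy=5,interpolation=cv2.INTER_CUBIC))
hsv=cv2.cvtColor(im,cv2.COLOR_BGR2HSV)
def blobs(m,nm,z,box=(195,100,320,210),amin=60):
    mm=np.zeros_like(m); a,b,cc,d=box; mm[b:d,a:cc]=m[b:d,a:cc]
    for k in cv2.findContours(mm,cv2.RETR_EXTERNAL,cv2.CHAIN_APPROX_NONE)[0]:
        if cv2.contourArea(k)<amin: continue
        q=cv2.boxPoints(cv2.minAreaRect(k)); P=onplane(c,q,z)
        e=P[1]-P[0]; f=P[2]-P[1]
        l=e if np.linalg.norm(e)>np.linalg.norm(f) else f
        print(nm,cv2.contourArea(k),"px",q.mean(0).round(1),"ctr",P.mean(0).round(4),"sz",np.linalg.norm(e).round(4),np.linalg.norm(f).round(4),"dir",np.degrees(np.arctan2(l[1],l[0])).round(1)%180)
red=((hsv[...,0]<8)|(hsv[...,0]>172))&(hsv[...,1]>150)&(hsv[...,2]>90)
blobs(red.astype(np.uint8)*255,"lid",.1)
blk=(hsv[...,2]<45); blobs(blk.astype(np.uint8)*255,"grip",.18)
wh=(hsv[...,2]>150)&(hsv[...,1]<50); blobs(wh.astype(np.uint8)*255,"bar",.136,amin=30)
# depth points
ys,xs=np.nonzero(c['depth'][100:210,195:320]>0); P=bydepth(c,np.c_[xs+195,ys+100])
g=P[(P[:,2]>.165)&(P[:,2]<.2)]; b=P[(P[:,2]>.126)&(P[:,2]<.148)]
print("grip depth",len(g),g.min(0),g.max(0),g.mean(0))
E
```

```text
lid 557.0 px [258.  184.5] ctr [0.4855 0.2215 0.1   ] sz 0.146 0.0245 dir 98.8
lid 3133.0 px [252.3 145.4] ctr [0.5775 0.2364 0.1   ] sz 0.1485 0.1302 dir 99.4
grip 308.0 px [254.3 173.9] ctr [0.4998 0.2172 0.18  ] sz 0.0623 0.0256 dir 98.7
bar 32.0 px [220.5 190.5] ctr [0.4678 0.299  0.136 ] sz 0.0111 0.0201 dir 1.3000000000000114
bar 183.0 px [224.2 179.6] ctr [0.4923 0.2914 0.136 ] sz 0.047 0.0658 dir 66.8
bar 191.0 px [287.9 170. ] ctr [0.5149 0.1498 0.136 ] sz 0.0612 0.0571 dir 139.3
bar 44.0 px [216.5 148. ] ctr [0.5632 0.3102 0.136 ] sz 0.0098 0.0286 dir 9.400000000000006
bar 41.0 px [286. 137.] ctr [0.5894 0.155  0.136 ] sz 0.0096 0.0292 dir 10.0
grip depth 305 [0.48809128 0.19101316 0.1651015 ] [0.51553061 0.25026108 0.18319965] [0.50153214 0.22018277 0.17844717]
```

View pics/crop1.png

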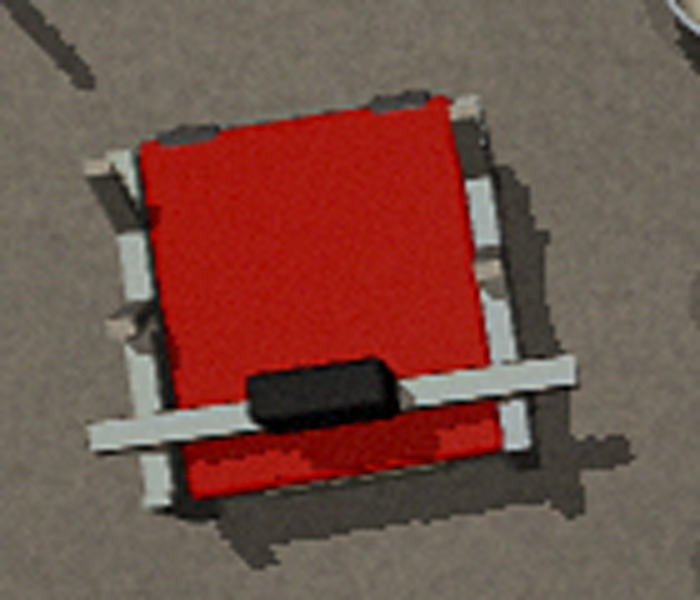

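The crop confirms it: a steel bar with a black grip at crop (325,392), parked across the red lid. The horn tops are at crop (120,326), (97,167), (488,272) and (465,107).

```bash
python3 - <<'E'
from h import *
c=cam("top")
f=lambda a,z:onplane(c,np.array(a)/5.+[190-.4,95-.4],z)
L=f([(140,143),(447,98),(503,450),(195,498)],.1); print("lid",L.round(4).tolist(),"ctr",L.mean(0)); 
print([np.linalg.norm(L[i]-L[(i+1)%4]).round(4) for i in range(4)])
H=f([(120,326),(97,167),(465,107),(488,272)],.15);print("horns",H.round(4).tolist(),"mean",H.mean(0))
print("yaw",np.degrees(np.arctan2(*( (H[0]+H[1]-H[2]-H[3])[:2]*[-1,1])) ))
B=f([(90,437),(575,368)],.136);print("bar",B,B.mean(0),np.linalg.norm(B[0]-B[1]),np.degrees(np.arctan2(-(B[0]-B[1])[0],(B[0]-B[1])[1])))
yaw=np.radians(9.2);ux=np.array([np.cos(yaw),np.sin(yaw)]);uy=np.array([-ux[1],ux[0]])
bc=L.mean(0)[:2]
for n,p in(("hornmean",H.mean(0)),("bar",B.mean(0)),("grip",np.array([.4998,.2172]))):
  d=p[:2]-bc;print(n,"in bin frame",d@ux,d@uy)
s=telemetry.get_state();print(s['eef_pos'],s['eef_rot'],s['t'])
from scipy.spatial.transform import Rotation as Ro
print(Ro.from_euler('xyz',s['eef_rot']).as_matrix().round(3))
# scene cam check
c2=cam("scene"); im=c2['color']; cv2.imwrite("pics/crop2.png",cv2.resize(im[170:290,300:430],None,fx=5,fy=5,interpolation=cv2.INTER_CUBIC))
E
```

```text
lid [[0.6292, 0.3188, 0.1], [0.6519, 0.1751, 0.1], [0.4857, 0.1469, 0.1], [0.4623, 0.2893, 0.1]] ctr [0.55728672 0.23253519 0.1       ]
[np.float64(0.1455), np.float64(0.1685), np.float64(0.1444), np.float64(0.1695)]
horns [[0.5341, 0.3121, 0.15], [0.6049, 0.3241, 0.15], [0.6332, 0.162, 0.15], [0.5594, 0.1509, 0.15]] mean [0.58291599 0.23725881 0.15      ]
yaw 9.40866288611443
bar [[0.48653437 0.32812315 0.136     ]
 [0.51913283 0.1125918  0.136     ]] [0.5028336  0.22035748 0.136     ] 0.21798262474803293 8.60062643215682
hornmean in bin frame 0.02605479773836285 0.0005652116590992164
bar in bin frame -0.05569963523299189 -0.0033150373594187516
grip in bin frame -0.05919903469817927 -0.0059468811248889735
[ 0.14545595 -0.63316202  0.22617283] [-1.57073319e+00  1.00606225e-03 -1.34494390e+00] 0.25
[[ 0.224 -0.     0.975]
 [-0.975  0.001  0.224]
 [-0.001 -1.     0.   ]]
```

View pics/crop2.png

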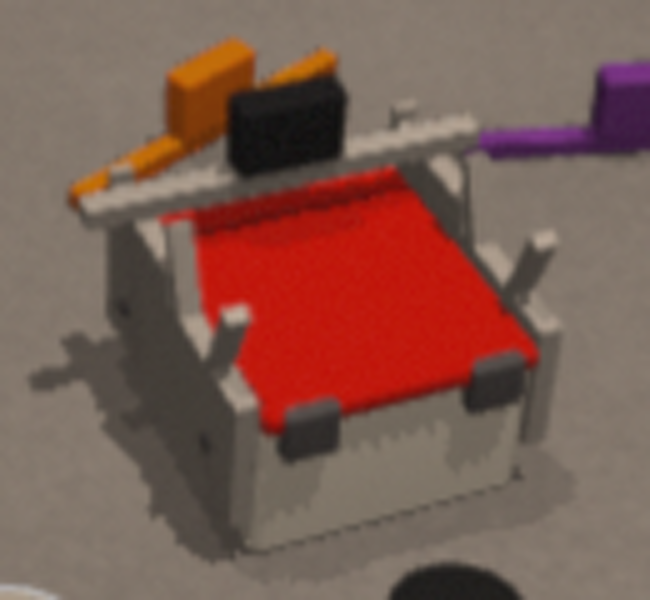

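```bash
python3 -m creep '[{"fingers":1,"xyz":[4,2,3],"turn":6},{"fingers":1,"xyz":[9,5,6],"turn":12},{"fingers":1,"xyz":[14,8,6],"turn":18},{"fingers":1,"xyz":[19,11,6],"turn":24},{"fingers":1,"xyz":[24,15,6],"turn":30},{"fingers":1,"xyz":[28,19,6],"turn":36},{"fingers":1,"xyz":[28,19,6],"turn":36}]'; python3 -c "
from h import *
s=telemetry.get_state();print(s['joints'].round(3) if hasattr(s['joints'],'round') else s['joints'],s['t'])"
```

```text
t: 1.18
eef_pos: [0.4308, -0.4373, 0.2871]
eef_rot: [-1.567, -0.0, -0.705]
force: [0.3, 0.5, -0.0]
opening: 0.999
[ 1.248  0.428 -0.671  1.571  0.273  1.239 -0.174] 1.175
```

```bash
python3 -m creep '[{"fingers":1,"xyz":[1,6,0],"turn":5},{"fingers":1,"xyz":[2,12,0],"turn":10},{"fingers":1,"xyz":[3,18,0],"turn":15},{"fingers":1,"xyz":[4,24,0],"turn":20},{"fingers":1,"xyz":[5,30,0],"turn":25},{"fingers":1,"xyz":[6,36,0],"turn":30},{"fingers":1,"xyz":[7,42,0],"turn":35},{"fingers":1,"xyz":[7,48,0],"turn":40},{"fingers":1,"xyz":[7,54,0],"turn":45},{"fingers":1,"xyz":[7,60,0],"turn":49.5},{"fingers":1,"xyz":[7,65.5,0],"turn":49.5},{"fingers":1,"xyz":[7,65.5,0],"turn":49.5},{"fingers":1,"xyz":[7,65.5,0],"turn":49.5}]'; python3 - <<'E'
from h import *
s=telemetry.get_state();print(np.round(s['joints'],3),s['t'])
c=cam("wrist");cv2.imwrite("pics/w1.png",c['color']); np.savez("w1.npz",**c)
E
```

```text
t: 2.8
eef_pos: [0.5011, 0.2168, 0.2867]
eef_rot: [-1.568, 0.0, 0.158]
force: [-0.4, -0.9, -1.2]
opening: 0.997
[ 0.376  0.402 -1.061  1.73   0.368  1.228 -0.619] 2.8
```

View pics/w1.png

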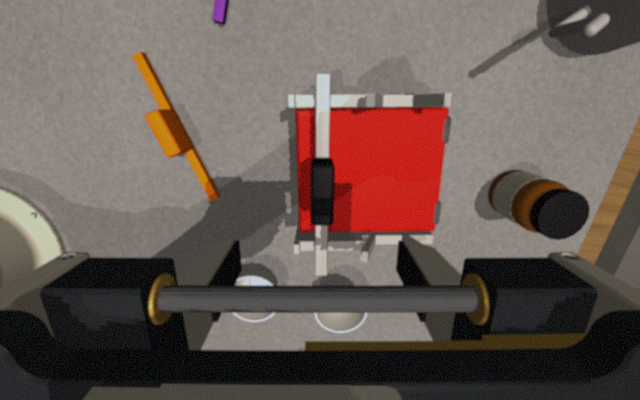

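The wrist view shows the grip at (322,191), the bar running from (323,74) to (321,275), and the red lid beside it.

```bash
python3 - <<'E'
from h import *
c=dict(np.load("w1.npz")); c['k1']=float(c['k1'])
B=onplane(c,[(323,74),(321,275)],.136); d=B[0]-B[1]
print("bar",B.round(4).tolist(),B.mean(0),np.linalg.norm(d),np.degrees(np.arctan2(-d[0],d[1])))
L=onplane(c,[(297,108),(447,108),(435,232),(299,234)],.1);print("lid",L.round(4).tolist(),L.mean(0))
ys,xs=np.mgrid[60:290,285:460];uv=np.c_[xs.ravel(),ys.ravel()];P=bydepth(c,uv)
g=P[(P[:,2]>.172)&(P[:,2]<.19)]
print("grip top",len(g),cv2.boxPoints(cv2.minAreaRect(g[:,:2].astype(np.float32))).tolist(),cv2.minAreaRect(g[:,:2].astype(np.float32)),g.mean(0))
E
```

```text
bar [[0.4888, 0.3288, 0.136], [0.5219, 0.1131, 0.136]] [0.50534755 0.22092104 0.136     ] 0.21817667897898096 8.701867581613477
lid [[0.4662, 0.2935, 0.1], [0.6295, 0.3199, 0.1], [0.6567, 0.1741, 0.1], [0.4892, 0.1448, 0.1]] [0.56038147 0.23306673 0.1       ]
grip top 1439 [[0.49026623368263245, 0.2495194971561432], [0.4992002546787262, 0.19073399901390076], [0.5201290845870972, 0.19391468167304993], [0.5111950635910034, 0.25270017981529236]] ((0.5051976442337036, 0.22171708941459656), (0.021169090643525124, 0.059460513293743134), 8.641480445861816) [0.50468651 0.22334938 0.17992112]
```

```bash
python3 -m creep '[{"fingers":1,"xyz":[0.3,0.5,-3],"turn":-0.4},{"fingers":1,"xyz":[0.3,0.5,-6],"turn":-0.4},{"fingers":1,"xyz":[0.3,0.5,-9],"turn":-0.4},{"fingers":1,"xyz":[0.3,0.5,-12],"turn":-0.4},{"fingers":1,"xyz":[0.3,0.5,-13.5],"turn":-0.4},{"fingers":1,"xyz":[0.3,0.5,-14.2],"turn":-0.4},{"fingers":1,"xyz":[0.3,0.5,-14.2],"turn":-0.4},{"fingers":1,"xyz":[0.3,0.5,-14.2],"turn":-0.4}]'; python3 - <<'E'
from h import *
c=cam("wrist");cv2.imwrite("pics/w2.png",c['color'])
E
```

```text
t: 3.85
eef_pos: [0.5051, 0.2212, 0.1457]
eef_rot: [-1.568, -0.001, 0.149]
force: [-0.4, 1.7, -0.4]
opening: 0.997
```

View pics/w2.png

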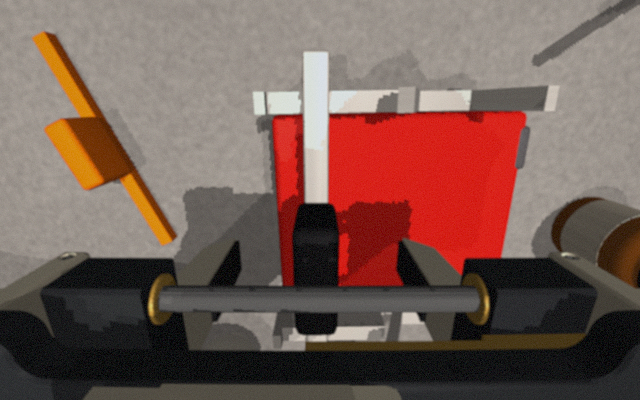

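The grip stands midway between the jaws at (318,265). I'll close the fingers.

```bash
python3 -m creep '[{"fingers":-1,"xyz":[0,0,0],"turn":0},{"fingers":-1,"xyz":[0,0,0],"turn":0},{"fingers":-1,"xyz":[0,0,0],"turn":0},{"fingers":-1,"xyz":[0,0,0],"turn":0},{"fingers":-1,"xyz":[0,0,0],"turn":0},{"fingers":-1,"xyz":[0,0,0],"turn":0}]'
```

```text
t: 4.65
eef_pos: [0.505, 0.2212, 0.1456]
eef_rot: [-1.568, -0.001, 0.149]
force: [-0.5, -0.3, -0.1]
opening: 0.395
```

The opening of 0.395 is about 36 mm and the grip is 22 mm wide, so the fingers are still closing.

```bash
python3 -m creep '[{"fingers":-1,"xyz":[0,0,0],"turn":0},{"fingers":-1,"xyz":[0,0,0],"turn":0},{"fingers":-1,"xyz":[0,0,0],"turn":0},{"fingers":-1,"xyz":[0,0,0],"turn":0}]'
```

```text
t: 5.15
eef_pos: [0.5049, 0.2212, 0.1456]
eef_rot: [-1.568, -0.001, 0.149]
force: [0.1, 0.1, 0.1]
opening: 0.237
```

```bash
python3 -m creep '[{"fingers":-1,"xyz":[0,0,0],"turn":0},{"fingers":-1,"xyz":[0,0,1],"turn":0},{"fingers":-1,"xyz":[0,0,2.5],"turn":0},{"fingers":-1,"xyz":[0,0,4],"turn":0},{"fingers":-1,"xyz":[0,0,5.5],"turn":0},{"fingers":-1,"xyz":[0,0,5.5],"turn":0},{"fingers":-1,"xyz":[0,0,5.5],"turn":0}]'; python3 - <<'E'
from h import *
c=cam("top");cv2.imwrite("pics/t3.png",cv2.resize(c['color'][90:230,180:340],None,fx=4,fy=4)); 
c=cam("scene");cv2.imwrite("pics/s3.png",cv2.resize(c['color'][130:290,290:450],None,fx=3.5,fy=3.5))
c=cam("wrist");cv2.imwrite("pics/w3.png",c['color']); np.savez("w3.npz",**c)
E
```

```text
t: 6.02
eef_pos: [0.5048, 0.2208, 0.2004]
eef_rot: [-1.569, -0.001, 0.149]
force: [-0.5, -0.1, -2.5]
opening: 0.245
```

View pics/s3.png

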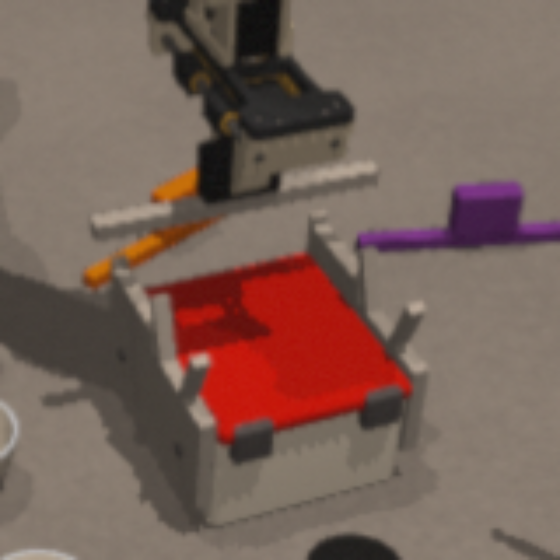

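View pics/w3.png

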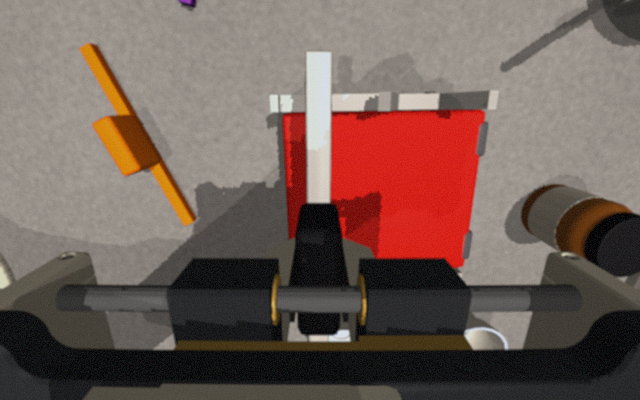

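```bash
python3 -m creep '[{"fingers":-1,"xyz":[2,0.4,0],"turn":0.2},{"fingers":-1,"xyz":[4,0.8,0],"turn":0.5},{"fingers":-1,"xyz":[6,1.2,0],"turn":0.5},{"fingers":-1,"xyz":[7.9,1.6,0],"turn":0.5},{"fingers":-1,"xyz":[7.9,1.6,0],"turn":0.5},{"fingers":-1,"xyz":[7.9,1.6,0],"turn":0.5}]'; python3 - <<'E'
from h import *
c=cam("top");cv2.imwrite("pics/t4.png",cv2.resize(c['color'][90:230,180:340],None,fx=5,fy=4)); 
c=cam("scene");cv2.imwrite("pics/s4.png",cv2.resize(c['color'][130:290,290:450],None,fx=3.5,fy=3.5))
c=cam("wrist");cv2.imwrite("pics/w4.png",c['color']); np.savez("w4.npz",**c)
E
```

```text
t: 6.92
eef_pos: [0.5824, 0.2369, 0.1993]
eef_rot: [-1.569, 0.002, 0.159]
force: [0.0, 1.2, -1.8]
opening: 0.236
```

View pics/s4.png

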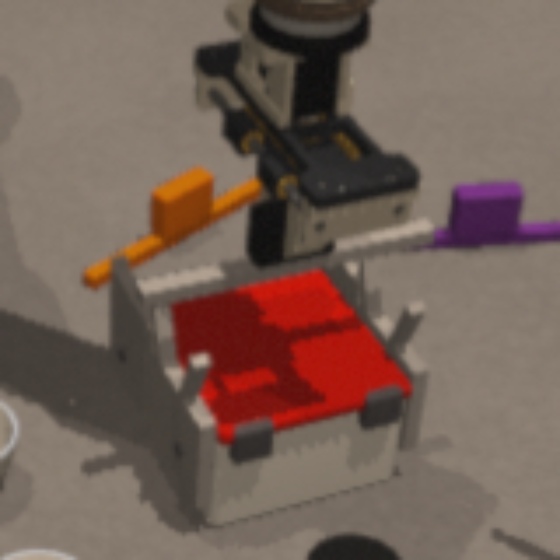

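View pics/w4.png

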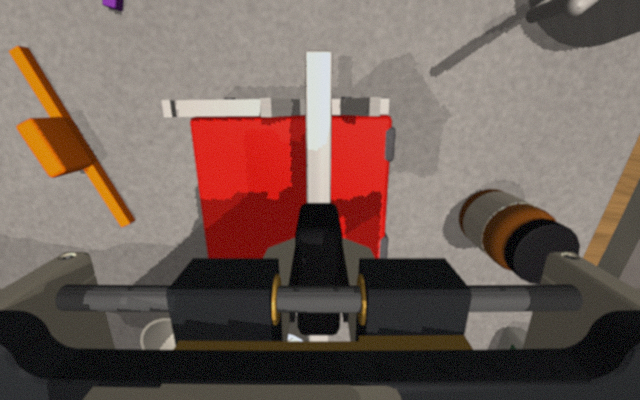

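View pics/t4.png

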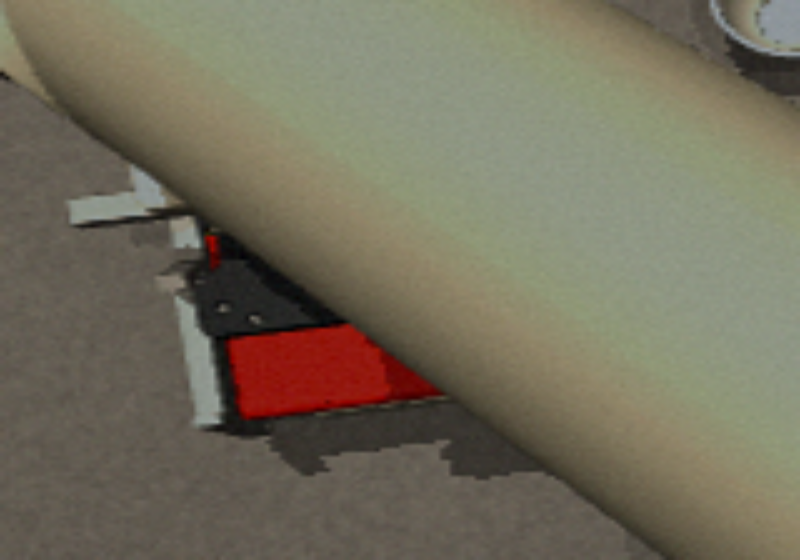

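```bash
python3 - <<'E'
from h import *
c=dict(np.load("w4.npz")); c['k1']=float(c['k1'])
cv2.imwrite("pics/w4c.png",cv2.resize(c['color'][40:260,150:410],None,fx=3,fy=2.7,interpolation=cv2.INTER_CUBIC))
E
```

```text
(no output)
```

View pics/w4c.png

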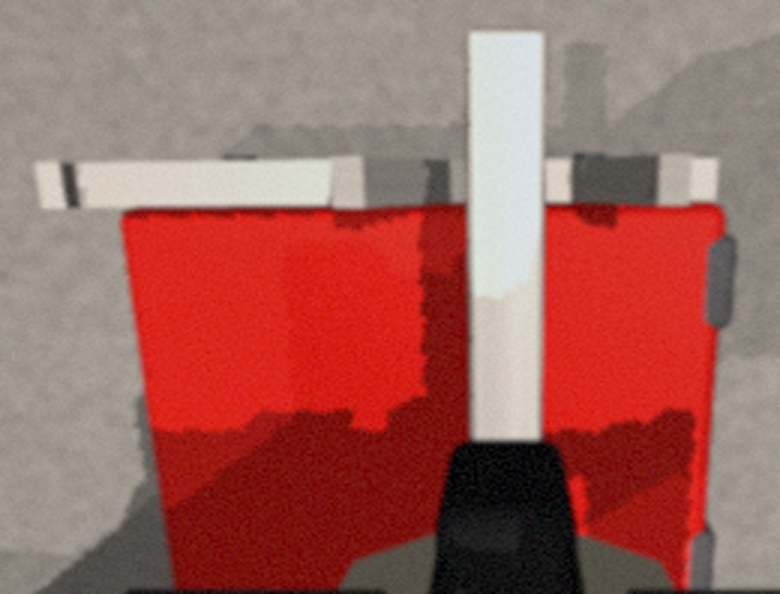

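```bash
python3 - <<'E'
from h import *
c=dict(np.load("w4.npz")); c['k1']=float(c['k1'])
f=lambda a,z:onplane(c,np.array(a)/[3,2.7]+[150-.4,40-.4],z)
y=np.radians(9.3);ux=np.array([np.cos(y),np.sin(y)]);uy=np.array([-ux[1],ux[0]])
H=f([(347,182),(673,182)],.15);b=f([(507,182)],.1897);e=f([(507,32)],.1897)
l=f([(125,210),(725,210)],.1)
for n,p in(("horns",H),("bar",b),("barend",e),("lid",l)):print(n,np.c_[p[:,:2]@ux,p[:,:2]@uy].round(4).tolist())
E
```

```text
horns [[0.5794, 0.2221], [0.6514, 0.2219]]
bar [[0.6148, 0.222]]
barend [[0.6148, 0.2492]]
lid [[0.5087, 0.2143], [0.675, 0.2135]]
```

Wrist view: horn mid-point is 615.4 mm and the bar is 614.8 mm along the bin's x. In y the bar is centred to about 1 mm, so I'll lower it.

```bash
python3 -m creep '[{"fingers":-1,"xyz":[0.1,0.1,-1.5],"turn":0.2},{"fingers":-1,"xyz":[0.1,0.1,-3],"turn":0.2},{"fingers":-1,"xyz":[0.1,0.1,-4.5],"turn":0.2},{"fingers":-1,"xyz":[0.1,0.1,-5.8],"turn":0.2},{"fingers":-1,"xyz":[0.1,0.1,-6.5],"turn":0.2},{"fingers":-1,"xyz":[0.1,0.1,-6.8],"turn":0.2},{"fingers":-1,"xyz":[0.1,0.1,-6.8],"turn":0.2}]'; python3 - <<'E'
from h import *
c=cam("scene");cv2.imwrite("pics/s5.png",cv2.resize(c['color'][130:290,290:450],None,fx=3.5,fy=3.5))
E
```

```text
t: 7.95
eef_pos: [0.5839, 0.238, 0.132]
eef_rot: [-1.569, 0.0, 0.162]
force: [-0.3, -0.4, -2.5]
opening: 0.241
```

View pics/s5.png

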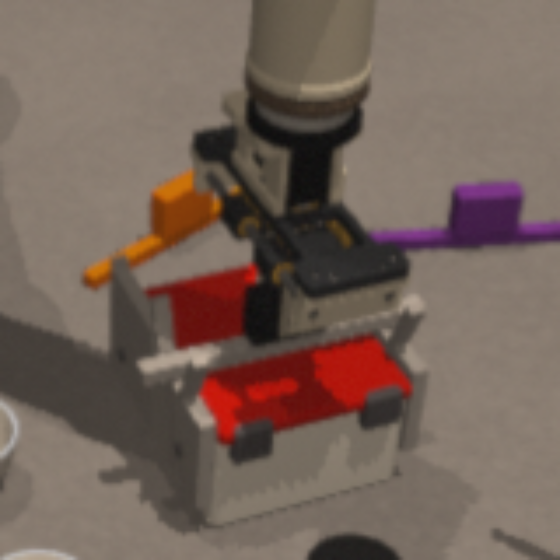

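The bar lies inside both notches, about 2 mm above the bottom. I'll open the fingers, then go straight up.

```bash
python3 -m creep '[{"fingers":-0.3,"xyz":[0,0,-0.1],"turn":0},{"fingers":0,"xyz":[0,0,-0.1],"turn":0},{"fingers":0.6,"xyz":[0,0,-0.1],"turn":0},{"fingers":0.6,"xyz":[0,0,-0.1],"turn":0},{"fingers":0.6,"xyz":[0,0,-0.1],"turn":0},{"fingers":0.6,"xyz":[0,0,-0.1],"turn":0}]'; python3 -m creep '[{"fingers":0.6,"xyz":[0,0,1],"turn":0},{"fingers":0.6,"xyz":[0,0,3],"turn":0},{"fingers":0.6,"xyz":[0,0,6],"turn":0},{"fingers":0.6,"xyz":[0,0,10],"turn":0},{"fingers":0.6,"xyz":[0,0,14],"turn":0},{"fingers":0.6,"xyz":[-6,-5,16],"turn":0},{"fingers":0.6,"xyz":[-12,-10,16],"turn":0},{"fingers":0.6,"xyz":[-12,-16,16],"turn":0},{"fingers":0.6,"xyz":[-12,-21,16],"turn":0},{"fingers":0.6,"xyz":[-12,-21,16],"turn":0},{"fingers":0.6,"xyz":[-12,-21,16],"turn":0}]';  python3 - <<'E'
from h import *
c=cam("scene");cv2.imwrite("pics/s6.png",cv2.resize(c['color'][130:290,290:450],None,fx=3.5,fy=3.5,interpolation=cv2.INTER_CUBIC))
c=cam("top");cv2.imwrite("pics/t6f.png",c['color']);cv2.imwrite("pics/t6.png",cv2.resize(c['color'][95:215,190:330],None,fx=5,fy=5,interpolation=cv2.INTER_CUBIC))
np.savez("t6.npz",**c)
ys,xs=np.mgrid[100:210,195:320];P=bydepth(c,np.c_[xs.ravel(),ys.ravel()])
g=P[(P[:,2]>.155)&(P[:,2]<.2)];print(len(g),np.median(g,0) if len(g) else 0)
E
```

```text
t: 8.75
eef_pos: [0.584, 0.2381, 0.1313]
eef_rot: [-1.569, -0.0, 0.162]
force: [0.5, 0.6, -0.0]
opening: 0.793
t: 10.12
eef_pos: [0.4644, 0.0277, 0.2923]
eef_rot: [-1.57, -0.002, 0.16]
force: [0.7, 0.7, -0.0]
opening: 0.799
285 [0.5822047  0.23720454 0.16326245]
```

View pics/s6.png

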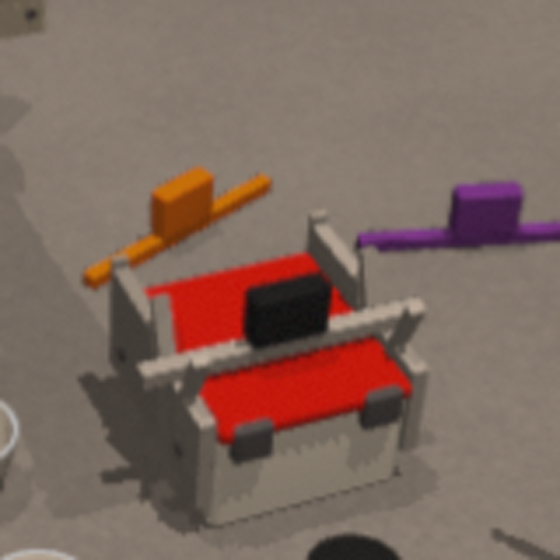

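View pics/t6f.png

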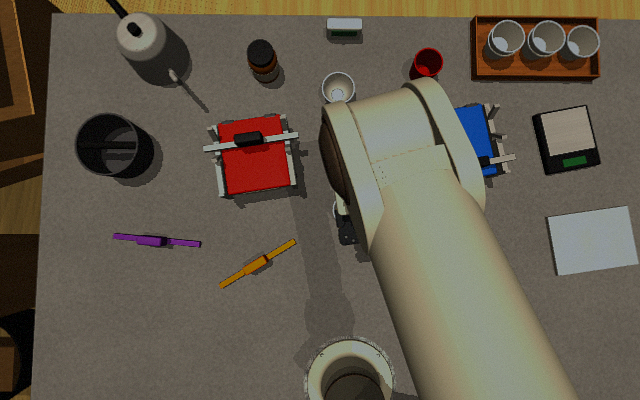

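View pics/t6.png

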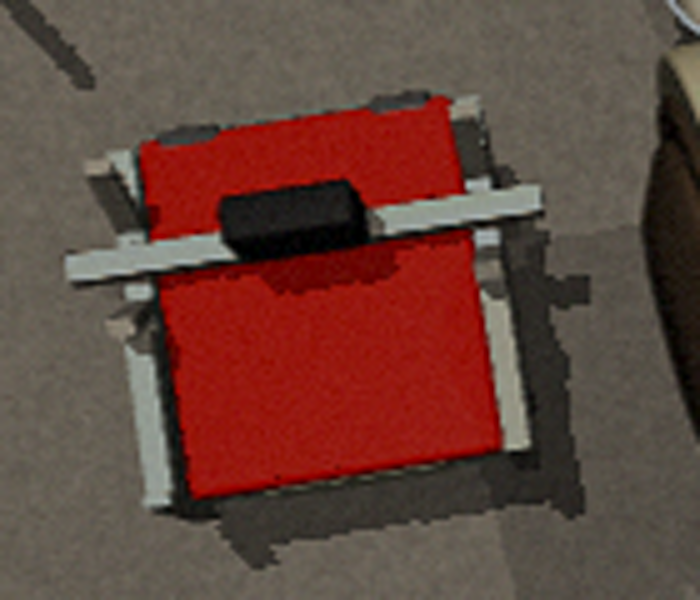

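```bash
python3 - <<'E'
from h import *
c=dict(np.load("t6.npz"));c['k1']=float(c['k1'])
B=onplane(c,np.array([(67,270),(541,198)])/5.+[189.6,94.6],.12);d=B[0]-B[1]
print(B.mean(0),np.linalg.norm(d),np.degrees(np.arctan2(-d[0],d[1])))
s=telemetry.get_state();print(s['t'],s['force']); print(order.job_done())
E
```

```text
[0.5822661 0.2373411 0.12     ] 0.21870028364981353 9.227378218156142
10.225 [-0.26644078 -0.21615979 -0.49912938]
the job is handed in; nothing more can be done
None
```

The red-lidded bin is latched: its bar lies level in both keeper notches. I gripped the bar by its black grip, lifted it off the parking ledge and over the front horns. I then lowered it to about 2 mm above the notch bottoms, let it drop, and backed the arm away. The job was handed in at about 10.2 s of the 35 s allowed.

**Last checks, from the scene and top views:**
- **Height:** the grip top measured 163 mm above the table, against 164 mm expected when latched.
- **Centring:** the bar's centre is at (0.582, 0.237) m, within about 1 mm of the measured notch point.
- **Alignment:** the bar's yaw is 9.2°, against about 9.3° for the bin.
- **Other bars:** the orange and purple look-alikes are where they were. The blue bar was partly hidden by the arm in the last top view. Its visible end matches the first picture to about a pixel, and I never touched it.
- **Forces:** contact forces read at the end of each move stayed below about 3 N.

No check failed. The top and wrist cameras disagreed by about 3 mm on absolute position, so I set the move from offsets measured within one picture.

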